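# Load the tube rack on the bench mixer and bolt its spring gate

## Task

Stand the loose rack of sample tubes down in the bay of the bench mixer, between the low steel fences. Then draw the gate's bolt back, swing the spring gate shut against its spring and, while holding it shut, slide the bolt home into the keeper so that the gate stays shut when you let go. Do not tip the rack, and leave the carton, the specimen cup and the timer standing where they are.

Things in the scene. Friction and masses are not known exactly. Their poses are not given: they have to be found in the camera images.
- mixer: Fixed white bench mixer, 272 x 156 mm, 30 mm high, with a rack bay on top. Origin: on the counter under the bay's middle; +x along the bay away from the gate, +y to the left seen from the gate end, z up. Hinge axis of the gate: vertical, at x = -124, y = +66 mm.
- bay_floor (a point): Middle of the bay's floor (mixer origin, 30 mm up; axes as the mixer). Steel fences 18 mm high, inner faces at y = -36 and +36 mm and at the far end x = +108 mm; near end open, closed by the gate (inner face x = -120 mm when shut). The rack goes in from above, its length along x, either way round, its middle over this point.
- rack_centre (a point): Centre of the loose rack of stoppered tubes, 55 (its x) x 200 (its y) x 88 mm high, about 0.3 kg, 44 mm above its foot. Grip across the 55 mm width at mid-length, on the edges of its two level plates (34-37 and 58-62 mm above the foot); the tube caps (70-88 mm up) stand inside them. Not the fixed white rack at the back.
- keeper (a point): Mouth of the keeper's slot, 95 mm above the counter (axes as the mixer). Upright steel fork, 30 mm along x, 14 mm along y, top 104 mm above the counter; the bolt enters along -y. A flared lip on the outer prong reaches 6 mm nearer the hinge. With the gate shut this point is 128 mm from the hinge axis.
- gate (a joint): Spring gate's angle, rad: 0 = shut across the near end of the bay (a stop), 0.8 = fully open (start). Shut, it runs from the hinge along the mixer's -y, 111 mm long, 8 mm thick; opening swings its free end towards the mixer's -x. A torsion spring drives it open, 0.24 N m when open to 0.48 when shut (5 to 6 N at the knob).
- bolt (a joint): Bolt's travel along the gate away from the hinge, m: 0 = drawn back, 0.030 = fully shot. It stays where put (friction 1.5 N) and may start partly shot. Rod 10 mm thick, 95 mm up; tip 116 mm from the hinge axis at 0. Keep it under 0.005 to pass the keeper; it enters with the gate held within 0.02 rad of shut.
- bolt_knob (a point): Middle of the bolt's upright round black knob, 22 mm diameter, 115-165 mm above the counter, this point 145 mm; 75 mm + bolt travel from the hinge axis, in line with the gate. It swings the gate and slides the bolt. Site -y points along the gate away from the hinge. Fingertips 122 mm or more above the counter clear the keeper and the rack in its bay (top 118 mm).
- carton: White carton, 61 x 91 x 66 mm, loose bystander. Origin at the centre of its underside.
- cup: White lidded specimen cup, 49 mm diameter, 55 mm high, loose bystander. Origin at the centre of its underside.
- bench_timer: Small white bench timer, 60 x 64 x 23 mm, loose bystander. Origin at the centre of its underside.

How it is judged:
By the outcome, as a careful person would: the job done as asked, in the order asked, and still so for the second after the job is handed in, with the robot touching nothing.
It also fails if it takes over 64 s, if anything falls off the work surface, if the arm or the gripper's body presses on something with over 40 N, if the wrist force passes 120 N, or if a joint passes its speed limit or range.

## Robot

A 6-joint arm with a two-finger parallel gripper is mounted at the origin on a cart in front of the work surface, level with it; the furniture and walls round the work are solid. World frame = base frame: x ahead of the robot, y to its left, z up, the work surface at z = 0. Lengths are in m, angles in degrees, forces in N, time in s.
With the tool pointing down it reaches from about 0.35 to 0.875 m from the base axis. Payload 4.2 kg.
Tool frame: the origin (TCP) lies on the centre line of the jaws, within the pads' length; the fingertips stand 25 mm ahead of it and the grasp point (between the pads) lies 6 mm ahead of it; z points along the fingers, y is the line along which they close (so a half turn about z gives the same grasp; the last joint's range is limited). The gripper opens to 87 mm and grips with 3 to 60 N. Pads are 19 mm wide; open, the fingers measure 117 mm over their backs; the gripper's body (75 mm by 190 mm) begins 51 mm behind the grasp point.
Start: joints at [83.744, 22.042, 0.453, 0, -68.411, -14.817], TCP at [0.225, 0.583, 0.248] pointing down, gripper open.
Joint ranges: [-179.83, 179.83], [-69.29, 118.12], [-61.27, 80.66], [-181.25, 117.63], [-171.15, -9.14], [-177.46, 177.46]. Speed limits (degrees/s): [159.86, 159.86, 180, 180, 180, 180].

## Interface

Orientations are given as a 3x3 rotation matrix whose columns are the frame's x, y, z axes.
In Python, from station import r gives the robot as it stands.
- The arm moves only by the tool move_arm, never from a script. Its argument "series" is a list of rows, each an object with "grip": the opening, from 0 (shut) to 1 (fully open); "xyz": the shift along the tool's x, y, z in mm, a list of three; "angular": the turn, a rotation vector about the tool's x, y, z in rad, a list of three. A call has 1 to 10 rows; each row is the pose to reach, as a shift and turn from the pose commanded when the call began, along the tool's axes at that moment; what a row does not reach only later rows make up. A row lasts 1/10 s, in which the tool goes at most 50 mm and 8.59 degrees, less where a joint would pass 70% of its speed; a pose out of reach is approached as far as the arm can. A call with a gripper value outside its range is refused whole. The fingers move at their own pace and stop on an object; the grip force is fixed at half the most. Time passes only in rows, so rows that repeat a pose let the fingers close. It gives the time, the measured TCP pose, the force, the opening and the grip force at its end, in the units of the state.
- r.sense(): the state, without advancing time (a new reading comes with each control period).
- r.capture(name): name is "scene" or "top" or "wrist"; returns a dict with "img" (384x512x3 uint8, red, green, blue), "camera_matrix" (3x3 intrinsics, pixels), "rvec" (rotation vector, rad) and "tvec" (3), from world to camera coordinates, as OpenCV has them; the wrist camera has in their place "hand_eye" (4x4, takes a point from camera to tool coordinates, whose origin is the TCP and whose axes are the flange's). Camera axes: x right, y down, z forward; pixel columns grow to the right and rows downward; lengths in m; the calibration is good to about 2 mm. A picture is of the moment at which its call begins: read the wrist's pose just before it. There is no depth.
- r.finish_job(): hands the job in; it is judged then, once.
The state is a dict: "time_s": time; "joints": joint angles; "joint_velocities": joint speeds; "effort": joint torques, N m; "tcp_pos": TCP position; "ee_rot": TCP orientation; "wrist_force": force on the tool from outside, world axes, zero at the start; "moment": the same for the moment, N m; "gripper_width": opening from 0.0 (shut) to 1.0 (fully open); "gripper_force": force on a finger pad.
Only numpy, scipy, OpenCV 4.12 (cv2) and the standard library are available. Lean on these libraries where they do the work, as an engineer would, in place of code of your own. Each camera call takes 0.05 s, during which the arm holds its last target. There are 200 camera calls.

## Working session

There is one attempt and no reset: what is moved stays moved. The work goes in short steps, Python scripts to look and compute and a tool call to move; the robot and the scene stay as the last step left them, time stands still between calls to the robot, and variables do not carry over. Pictures are saved under pics/ and viewed, at most 10 in all, crops included, and the job is handed in when it is done.

Besides the shell and the picture viewer there is one more tool, called after "Emit:" as a command line: name --argument value ..., lists and objects as JSON in quotes. move_arm: Moves the arm, as the interface text tells. Its arguments: {"type":"object","properties":{"series":{"type":"array"}},"required":["series"]}

```bash
ls; mkdir -p pics; python3 - <<'E'
from station import r
import cv2,numpy as np,pickle
s=r.sense(); print({k:np.round(v,3).tolist() for k,v in s.items()})
d={}
for n in ["scene","top"]:
    c=r.capture(n); d[n]=c
    R,_=cv2.Rodrigues(np.array(c["rvec"],float)); print(n,np.round(c["camera_matrix"],1).tolist(),"cam pos",np.round(-R.T@np.array(c["tvec"]).ravel(),3),np.round(R,2).tolist())
    cv2.imwrite(f"pics/{n}0.png",cv2.resize(c["img"][:,:,::-1],(800,600),interpolation=cv2.INTER_CUBIC))
pickle.dump(d,open("cap0.pkl","wb"))
E
```

```text
pics
{'time_s': 0.0, 'joints': [83.743, 22.091, 0.38, -0.029, -68.41, -14.816], 'joint_velocities': [-0.034, -0.038, 0.043, -0.073, -0.039, 0.01], 'effort': [-0.0, -39.067, 18.741, 4.22, 0.011, -0.0], 'tcp_pos': [0.225, 0.583, 0.246], 'ee_rot': [[0.933, -0.36, -0.001], [-0.36, -0.933, -0.002], [0.0, 0.002, -1.0]], 'wrist_force': [0.735, 0.665, 0.021], 'moment': [0.013, -0.038, 0.012], 'gripper_force': 0.0, 'gripper_width': 1.002}
scene [[353.1, 0.0, 259.4], [0.0, 353.1, 197.7], [0.0, 0.0, 1.0]] cam pos [ 0.102 -0.405  0.798] [[0.68, -0.74, -0.02], [-0.55, -0.49, -0.67], [0.49, 0.47, -0.74]]
top [[494.4, 0.0, 252.1], [0.0, 494.4, 199.4], [0.0, 0.0, 1.0]] cam pos [0.429 0.023 1.272] [[0.02, -1.0, 0.0], [-0.99, -0.02, -0.11], [0.11, 0.0, -0.99]]
```

View pics/scene0.png

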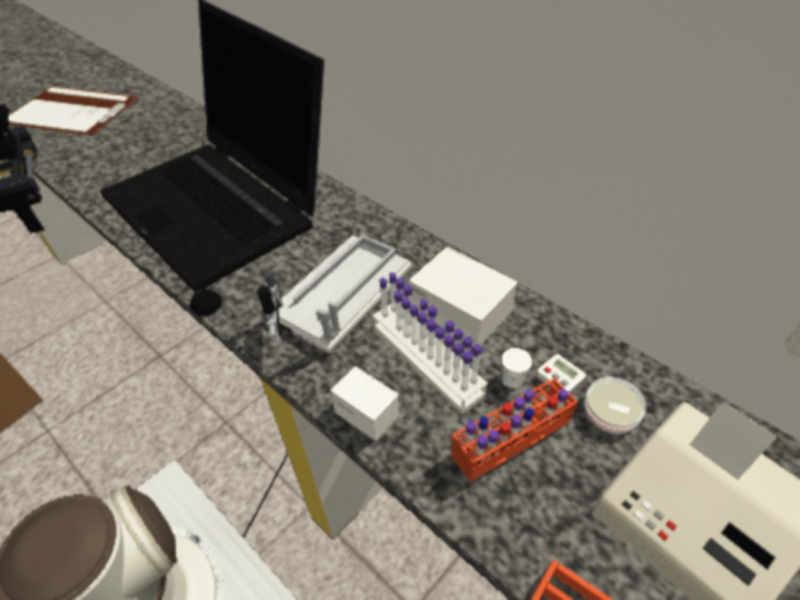

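View pics/top0.png

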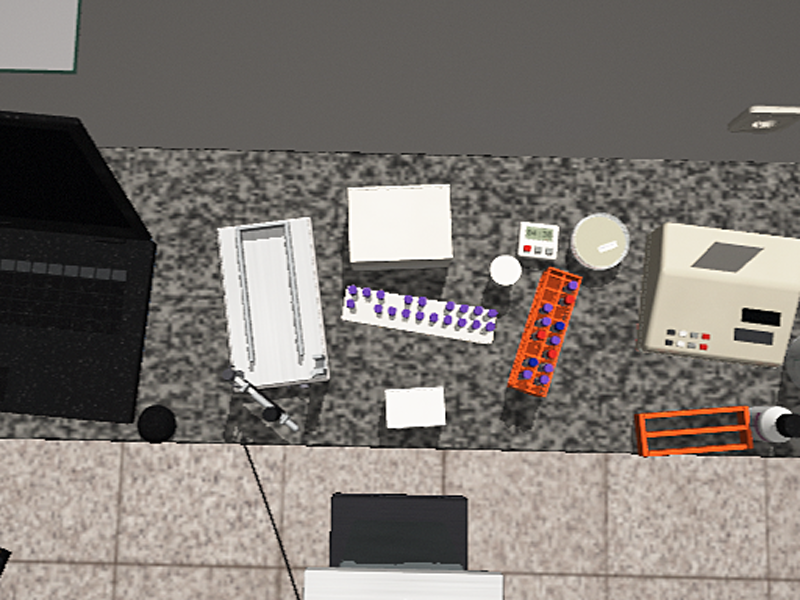

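The mixer is on the left at about (272,300) in the 800x600 top view, with the gate at its near end, the hinge at (235,377) and the knob at (270,413). The orange rack is at (545,332). The cup (506,270), timer (538,240) and carton (415,407) are the bystanders.

```bash
cat > h.py <<'E'
import cv2,numpy as np,pickle
def ray(c,px,sc=1.5625):
    R,_=cv2.Rodrigues(np.array(c["rvec"],float)); t=np.array(c["tvec"],float).ravel()
    uv=(np.array(px,float)+.5)/sc-.5
    d=R.T@np.linalg.inv(c["camera_matrix"])@np.array([*uv,1]); return -R.T@t,d/np.linalg.norm(d)
def plane(c,px,z,sc=1.5625):
    o,d=ray(c,px,sc); return o+d*(z-o[2])/d[2]
def proj(c,P,sc=1.5625):
    p,_=cv2.projectPoints(np.atleast_2d(np.array(P,float)),np.array(c["rvec"],float),np.array(c["tvec"],float),np.array(c["camera_matrix"],float),None); return (p[:,0]+.5)*sc-.5
def tri(pairs):
    A=np.zeros((3,3));b=np.zeros(3)
    for c,p in pairs:
        o,d=ray(c,p); M=np.eye(3)-np.outer(d,d); A+=M;b+=M@o
    return np.linalg.solve(A,b)
E
python3 - <<'E'
from h import *
d=pickle.load(open("cap0.pkl","rb"));T,S=d["top"],d["scene"]
np.set_printoptions(precision=4,suppress=True)
for n,p,z in [("mNL",(232,388),.03),("mNR",(328,380),.03),("mFR",(312,217),.03),("mFL",(218,228),.03),("rFL",(549,267),.062),("rFR",(582,275),.062),("rNR",(545,397),.062),("rNL",(508,386),.062),("knob",(271,414),.165),("keeper",(318,357),.104),("cup",(506,270),.055),("carton",(415,407),.066),("farfenceL",(240,237),.048),("farfenceR",(285,237),.048)]:
    print(n,plane(T,p,z))
# triangulate fixed rack caps, knob
print("fixed right caps",tri([(T,(491,313)),(S,(477,349))]),tri([(T,(490,327)),(S,(467,357))]))
print("knob",tri([(T,(271,413)),(S,(267,292))]))
# orange mask
for n,c in d.items():
    im=c["img"].astype(int); m=((im[:,:,0]>140)&(im[:,:,1]<110)&(im[:,:,2]<80)).astype(np.uint8)
    k,l,st,ce=cv2.connectedComponentsWithStats(cv2.morphologyEx(m,cv2.MORPH_CLOSE,np.ones((7,7))))
    for i in range(1,k):
        if st[i,4]>300: print(n,st[i],[(np.round((np.array(q)+.5)*1.5625-.5,1)).tolist() for q in cv2.boxPoints(cv2.minAreaRect(np.argwhere(l==i)[:,::-1].astype(np.float32)))])
def crop(c,x0,x1,y0,y1,s): return cv2.resize(c["img"][y0:y1,x0:x1,::-1],None,fx=s,fy=s,interpolation=cv2.INTER_CUBIC)
a=crop(T,135,220,130,290,3.75);b=crop(S,160,280,140,230,3.75)
a=crop(T,135,215,130,285,3.8)
out=np.zeros((600,800,3),np.uint8);out[:a.shape[0],:a.shape[1]]=a;out[:b.shape[0],310:310+b.shape[1]]=b
cv2.imwrite("pics/c1.png",out)
E
```

```text
mNL [0.4348 0.2812 0.03  ]
mNR [0.4512 0.128  0.03  ]
mFR [0.7166 0.163  0.03  ]
mFL [0.6946 0.3161 0.03  ]
rFL [ 0.6374 -0.2192  0.062 ]
rFR [ 0.6258 -0.2715  0.062 ]
rNR [ 0.4322 -0.2134  0.062 ]
rNL [ 0.4479 -0.1556  0.062 ]
knob [0.3988 0.196  0.165 ]
keeper [0.4841 0.138  0.104 ]
cup [ 0.6321 -0.1521  0.055 ]
carton [ 0.4121 -0.0112  0.066 ]
farfenceL [0.6769 0.2757 0.048 ]
farfenceR [0.6786 0.2033 0.048 ]
fixed right caps [ 0.5553 -0.1204  0.1286] [ 0.5339 -0.1188  0.1279]
knob [0.4019 0.1962 0.1557]
scene [ 289  242   80   61 1707] [[451.1000061035156, 433.70001220703125], [559.7000122070312, 372.6000061035156], [584.0, 415.8999938964844], [475.3999938964844, 477.0]]
scene [340 359  52  25 431] [[531.5, 598.7000122070312], [531.5, 561.2000122070312], [611.2000122070312, 561.2000122070312], [611.2000122070312, 598.7000122070312]]
top [ 325  171   48   83 2048] [[506.29998779296875, 384.70001220703125], [543.2999877929688, 264.3999938964844], [582.5999755859375, 276.5], [545.5999755859375, 396.79998779296875]]
top [409 260  73  32 885] [[638.4000244140625, 413.20001220703125], [749.2000122070312, 404.5], [752.7000122070312, 448.1000061035156], [641.7999877929688, 456.79998779296875]]
```

View pics/c1.png

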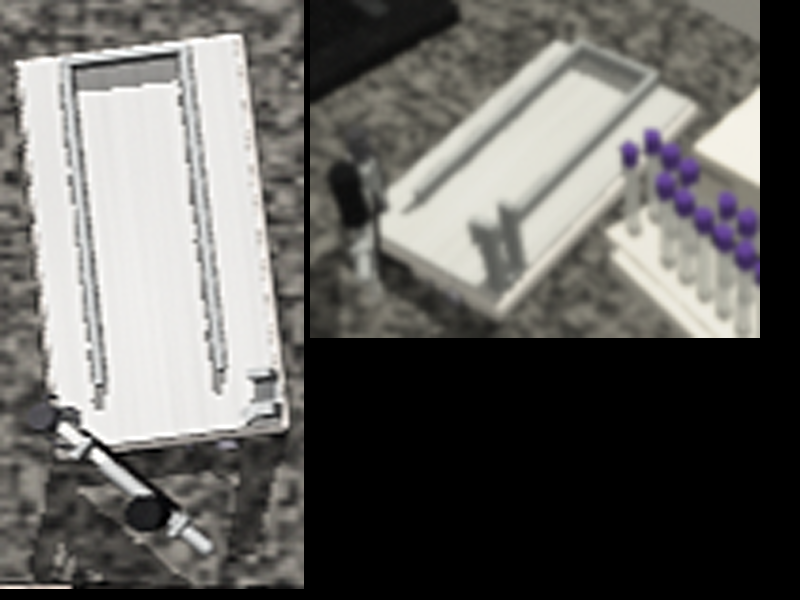

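The crop shows the bay fences, the keeper fork at crop (262,395), the hinge post at (41,416) and the knob at (147,513). The fixed rack's caps reach about 0.13 m and stand about 90 mm from the loose rack. I'll fit the poses next.

```bash
python3 - <<'E'
from h import *
from scipy.optimize import least_squares
d=pickle.load(open("cap0.pkl","rb"));T,S=d["top"],d["scene"]
np.set_printoptions(precision=4,suppress=True)
def topn(p): return np.array(p,float)/3.8+[135,130]
def scn(p): return (np.array(p,float)-[310,0])/3.75+[160,140]
F=lambda a:[ (T,topn((50,450)),(a,78,30)),(T,topn((288,428)),(a,-78,30)),(T,topn((243,35)),(a+272,-78,30)),(T,topn((18,62)),(a+272,78,30)),
 (T,topn((82,92)),(108,36,30)),(T,topn((187,82)),(108,-36,30)),(T,topn((78,68)),(108,36,48)),(T,topn((181,52)),(108,-36,48)),
 (S,scn((500,316)),(a,-78,30)),(S,scn((698,103)),(a+272,-78,30)),(S,scn((562,40)),(a+272,78,30))]
def M(p,P): c,s=np.cos(p[2]),np.sin(p[2]); x,y,z=np.array(P)/1e3; return [p[0]+c*x-s*y,p[1]+s*x+c*y,z]
def res(p): return np.concatenate([(proj(c,M(p,P),1)[0]-uv) for c,uv,P in F(p[3]*1000)])
o=least_squares(res,[.57,.22,.13,-.13],loss="soft_l1"); p=o.x; print(p,np.degrees(p[2]));print(o.fun.reshape(-1,2))
print("hinge",M(p,(-124,66,0)),"keeper",M(p,(-124,-62,95)))
h=np.array(M(p,(-124,66,0)))
for k in [plane(T,topn((147,513)),.165,1)]:
    v=(k-h)[:2]; print("knob",k,np.hypot(*v), "angle",np.degrees(np.arctan2(v[1],v[0]))-np.degrees(p[2])+90)
v=(plane(T,topn((207,549)),.1,1)-h)[:2];print("tip",np.hypot(*v),np.degrees(np.arctan2(v[1],v[0]))-np.degrees(p[2])+90)
print("keeper proj",(proj(T,M(p,(-124,-62,104)),1)[0]-[135,130])*3.8)
np.save("mix.npy",p)
# rack
A=[plane(T,q,.062) for q in [(549,267),(582,275),(545,397),(508,386)]];print("rack",np.mean(A,0))
E
```

```text
[ 0.5794  0.2211  0.1376 -0.1423] 7.882394462548447
[[ 0.925   2.5952]
 [ 0.3954  1.2565]
 [ 1.0929 -1.2439]
 [-0.3948 -1.5571]
 [-0.0863 -3.0019]
 [ 0.3472 -3.5171]
 [-0.4005  1.8535]
 [ 0.9636  2.8732]
 [-2.1422 -2.7768]
 [ 0.0233 -1.1965]
 [-1.8694 -1.7283]]
hinge [np.float64(0.4475168952269234), np.float64(0.2694972798976204), np.float64(0.0)] keeper [np.float64(0.46507083841528396), np.float64(0.14270666873677845), np.float64(0.095)]
knob [0.3983 0.195  0.165 ] 0.08924426367544477 angle -41.327359504685205
tip 0.1251711129495816 -43.086824464376974
keeper proj [251.0662 404.1228]
rack [ 0.5358 -0.2149  0.062 ]
```

Emit:
move_arm --series '[{"grip":1,"xyz":[50,0,0],"angular":[0,0,0]}]'

```text
time_s: 0.2
tcp_pos: [0.2681, 0.5669, 0.2468]
ee_rot: [[0.936, -0.353, -0.001], [-0.353, -0.936, -0.0], [-0.001, 0.001, -1.0]]
wrist_force: [1.3, 0.7, 0.7]
gripper_width: 1.0
gripper_force: 0.0
```

Emit:
move_arm --series '[{"grip":1,"xyz":[39,22,-20],"angular":[0,0,0]},{"grip":1,"xyz":[79,44,-40],"angular":[0,0,0]},{"grip":1,"xyz":[118,67,-60],"angular":[0,0,0]},{"grip":1,"xyz":[158,89,-75],"angular":[0,0,0]},{"grip":1,"xyz":[197,111,-83],"angular":[0,0,0]},{"grip":1,"xyz":[236,133,-83],"angular":[0,0,0]},{"grip":1,"xyz":[276,155,-83],"angular":[0,0,0]},{"grip":1,"xyz":[315,178,-83],"angular":[0,0,0]},{"grip":1,"xyz":[355,200,-83],"angular":[0,0,0]},{"grip":1,"xyz":[355,200,-83],"angular":[0,0,0]}]'

```text
time_s: 1.2
tcp_pos: [0.5329, 0.247, 0.3297]
ee_rot: [[0.931, -0.365, -0.001], [-0.365, -0.931, -0.002], [-0.0, 0.002, -1.0]]
wrist_force: [-0.4, 0.5, -0.3]
gripper_width: 0.996
gripper_force: 0.0
```

```bash
cat >> h.py <<'E'
def wcap(r,fn):
    s=r.sense(); c=r.capture("wrist"); H=np.array(c["hand_eye"],float)
    T=np.eye(4);T[:3,:3]=s["ee_rot"];T[:3,3]=s["tcp_pos"]; W=np.linalg.inv(T@H)
    c["rvec"]=cv2.Rodrigues(W[:3,:3])[0];c["tvec"]=W[:3,3]; pickle.dump(c,open(fn+".pkl","wb"))
    cv2.imwrite(f"pics/{fn}.png",cv2.resize(c["img"][:,:,::-1],(800,600),interpolation=cv2.INTER_CUBIC)); return s,c
E
python3 - <<'E'
from h import *
from station import r
s,c=wcap(r,"w1"); print(np.round(s["tcp_pos"],4),np.round(c["hand_eye"],3).tolist())
E
```

```text
[0.5329 0.247  0.3297] [[0.0, -0.968, -0.252, 0.068], [1.0, -0.0, 0.0, -0.0], [-0.0, -0.252, 0.968, -0.137], [0.0, 0.0, 0.0, 1.0]]
```

View pics/w1.png

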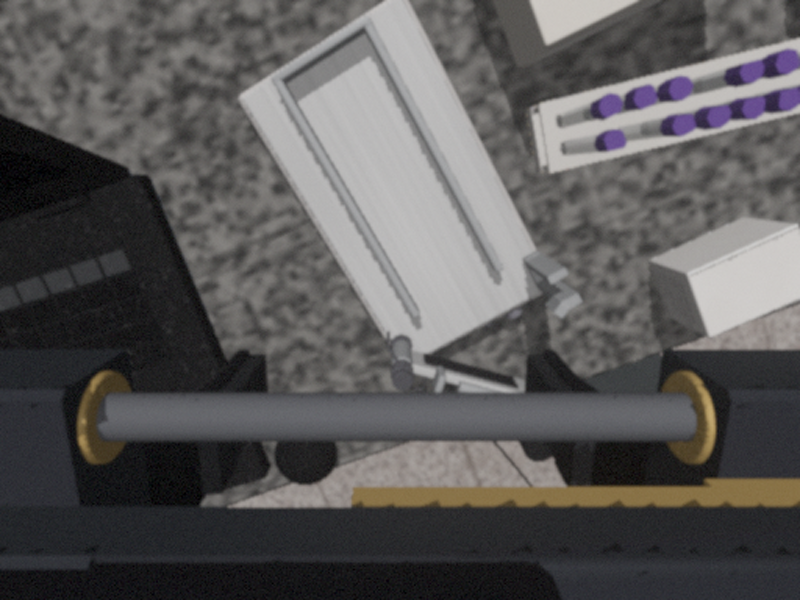

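The wrist view shows the whole bay: far-left corner (240,97), fence near ends (418,322) and (499,282), keeper top (570,300), hinge post (402,380). I'll refine the body outline by edge fitting.

```bash
cat > fit.py <<'E'
from h import *
from scipy.optimize import least_squares
from scipy.ndimage import map_coordinates
np.set_printoptions(precision=4,suppress=True)
def M(p,P): c,s=np.cos(p[2]),np.sin(p[2]); x,y,z=np.array(P)/1e3; return np.array([p[0]+c*x-s*y,p[1]+s*x+c*y,z])
def edge(c,p,A,B,n=40,w=6,sign=0):
    g=cv2.GaussianBlur(cv2.cvtColor(c["img"],cv2.COLOR_RGB2GRAY).astype(float),(0,0),.8)
    a,b=proj(c,[M(p,A),M(p,B)],1); t=(b-a)/np.linalg.norm(b-a); nr=np.array([-t[1],t[0]]); out=[]
    o=np.arange(-w,w+.01,.25)
    for f in np.linspace(.06,.94,n):
        q=a+f*(b-a); pts=q+o[:,None]*nr
        pr=np.gradient(map_coordinates(g,[pts[:,1],pts[:,0]],order=1,mode="nearest"))
        i=np.argmax(np.abs(pr)); 
        if 0<q[0]<511 and 0<q[1]<383 and abs(pr[i])>4: out.append((pts[i],nr,f))
    return out
E
python3 - <<'E'
from fit import *
w=pickle.load(open("w1.pkl","rb"));T=pickle.load(open("cap0.pkl","rb"))["top"]
# body-centred frame: +-136, +-78
E=[((-100,78,30),(136,78,30)),((-90,-78,30),(136,-78,30)),((136,-78,30),(136,78,30)),((-136,-45,30),(-136,40,30))]
p=np.load("mix.npy")[:3]; p[:2]=M(p,(-6,0,0))[:2]
for it,wd in enumerate([7,6,4,3,3]):
    obs=[(A,B,edge(w,p,A,B,w=wd)) for A,B in E]
    def res(p):
        r=[]
        for A,B,ob in obs:
            for q,n,f in ob: r.append((proj(w,M(p,np.array(A)+f*(np.array(B)-A)),1)[0]-q)@n)
        return r
    o=least_squares(res,p,loss="soft_l1",f_scale=.5); p=o.x
print(p,np.degrees(p[2]),[ (len(ob),np.round(np.median([(proj(w,M(p,np.array(A)+f*(np.array(B)-A)),1)[0]-q)@n for q,n,f in ob]),2)) for A,B,ob in obs])
np.save("mixb.npy",p)
inv=lambda P:((np.array([[np.cos(p[2]),np.sin(p[2])],[-np.sin(p[2]),np.cos(p[2])]])@(np.array(P)[:2]-p[:2]))*1000)
for n,q,z in [("far inner top L",(287,82),.048),("far inner top R",(366,36),.048),("fence end L",(418,322),.03),("fence end R",(499,282),.03),("hinge top",(402,378),.1),("hinge base",(400,345),.03),("keeper top",(570,300),.104),("keeper top2",(535,262),.104),("knob",(540,445),.165)]:
    print(n,inv(plane(w,q,z)))
for n,q,z in [("far in top L",(78,68),.048),("R",(181,52),.048),("hinge",(41,416),.1),("keeper",(265,397),.104),("knob",(147,513),.165),("tip",(207,549),.1)]:
    print("T",n,inv(plane(T,np.array(q)/3.8+[135,130],z,1)))
c=np.ascontiguousarray(w["img"][:,:,::-1]); 
c=cv2.resize(c[0:255,140:380],None,fx=2.35,fy=2.35,interpolation=cv2.INTER_CUBIC)
for A,B,ob in obs:
    a,b=(proj(w,[M(p,A),M(p,B)],1)+.5-[140,0])*2.35; cv2.line(c,a.astype(int).tolist(),b.astype(int).tolist(),(0,0,255),1)
cv2.imwrite("pics/f1.png",c)
E
```

```text
[0.5724 0.2241 0.1507] 8.633557987308853 [(39, np.float64(-2.43)), (40, np.float64(0.98)), (37, np.float64(-0.01)), (3, np.float64(0.82))]
far inner top L [120.3437  32.555 ]
far inner top R [117.6189 -35.0685]
fence end L [-98.0337  41.7424]
fence end R [-101.767   -36.5053]
hinge top [-111.0597   66.6005]
hinge base [-108.5965   66.1334]
keeper top [-118.0961  -69.6181]
keeper top2 [-80.3477 -59.9791]
knob [-172.5798   -0.4163]
T far in top L [119.535   29.0636]
T R [121.6295 -39.8437]
T hinge [-108.907    66.4473]
T keeper [-115.0374  -73.4709]
T knob [-176.4517   -2.6339]
T tip [-203.341   -26.6805]
```

View pics/f1.png

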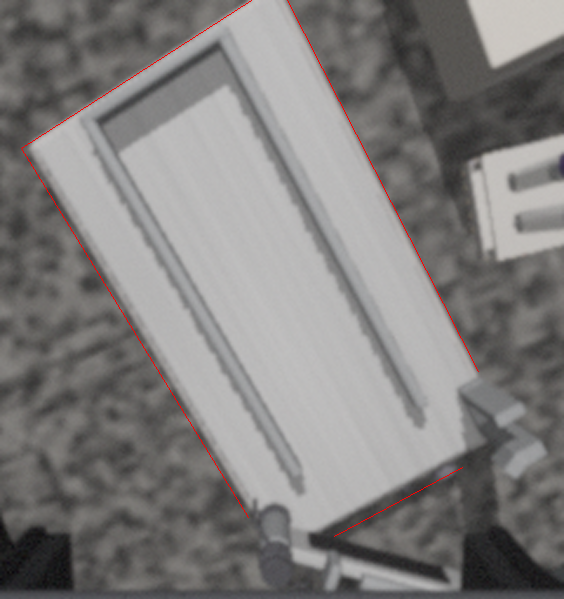

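The outline fits to a few mm. The fence midline gives a yaw of about 7.7° and an origin near (0.585, 0.227). The hinge is near (0.453, 0.274), and the bolt is about 18 mm shot. Next I'll look at the rack from close by.

Emit:
move_arm --series '[{"grip":1,"xyz":[11,44,3],"angular":[0,0,-0.03]},{"grip":1,"xyz":[22,88,6],"angular":[0,0,-0.06]},{"grip":1,"xyz":[34,132,9],"angular":[0,0,-0.06]},{"grip":1,"xyz":[45,176,12],"angular":[0,0,-0.06]},{"grip":1,"xyz":[56,220,15],"angular":[0,0,-0.06]},{"grip":1,"xyz":[67,264,18],"angular":[0,0,-0.06]},{"grip":1,"xyz":[78,308,21],"angular":[0,0,-0.06]},{"grip":1,"xyz":[90,352,24],"angular":[0,0,-0.06]},{"grip":1,"xyz":[101,396,27],"angular":[0,0,-0.06]},{"grip":1,"xyz":[112,433,30],"angular":[0,0,-0.06]}]'

```text
time_s: 2.25
tcp_pos: [0.4789, -0.1942, 0.3004]
ee_rot: [[0.953, -0.302, -0.0], [-0.302, -0.953, 0.0], [-0.0, -0.0, -1.0]]
wrist_force: [1.1, -0.1, 0.4]
gripper_width: 1.0
gripper_force: 0.0
```

Emit:
move_arm --series '[{"grip":1,"xyz":[0,0,0],"angular":[0,0,0]},{"grip":1,"xyz":[0,0,0],"angular":[0,0,0]}]'

```text
time_s: 2.45
tcp_pos: [0.4793, -0.1932, 0.3001]
ee_rot: [[0.953, -0.304, -0.001], [-0.304, -0.953, 0.0], [-0.001, -0.0, -1.0]]
wrist_force: [0.5, 1.0, -0.9]
gripper_width: 0.998
gripper_force: 0.0
```

```bash
python3 - <<'E'
from h import *
from station import r
s,c=wcap(r,"w2"); print(np.round(s["tcp_pos"],4),np.round(s["ee_rot"],3).tolist())
E
```

```text
[ 0.4793 -0.1932  0.3001] [[0.953, -0.304, -0.001], [-0.304, -0.953, 0.0], [-0.001, -0.0, -1.0]]
```

View pics/w2.png

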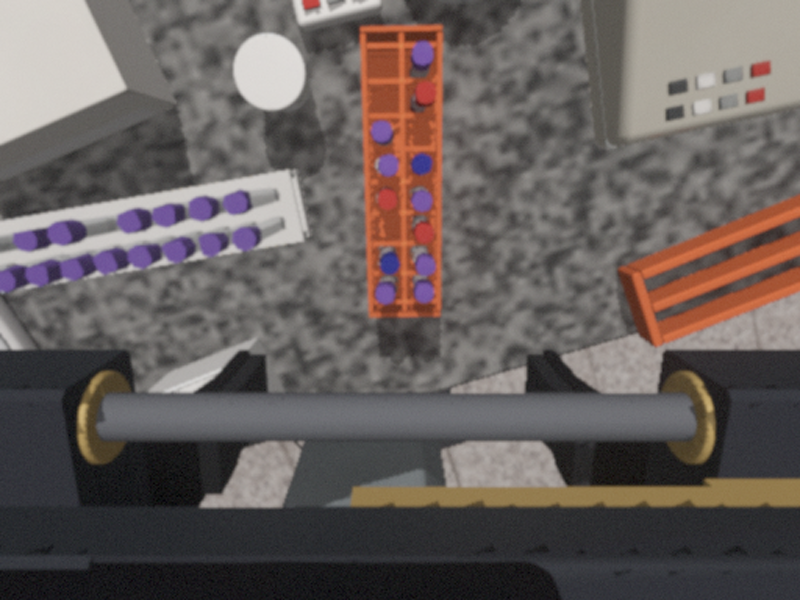

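```bash
python3 - <<'E'
from h import *
np.set_printoptions(precision=4,suppress=True)
w=pickle.load(open("w2.pkl","rb"));T=pickle.load(open("cap0.pkl","rb"))["top"]
tcp=np.array([.4793,-.1932]);R=np.array([[.953,-.303],[-.303,-.953]])
f=lambda q,z,c=w:(R.T@(plane(c,q,z)[:2]-tcp))*1000
for q in [(360,26),(442,26),(441,316),(369,316)]: print(f(q,.062),f(q,.06))
print("caps",f((237,200),.13),f((245,236),.13), "tri",tri([(w,(237,202)),(T,(491,313))]),tri([(w,(245,237)),(T,(490,327))]))
print("cup",f((270,72),.055))
print(w["camera_matrix"])
E
```

```text
[160.3429 -23.7952] [160.8325 -23.9206]
[160.3068  30.1189] [160.7962  30.2811]
[-37.8602  33.6992] [-38.4281  33.8806]
[-37.8206 -20.6265] [-38.3883 -20.7349]
caps [ 51.8461 -92.9447] [ 30.8775 -89.843 ] tri [ 0.5552 -0.1196  0.1285] [ 0.5344 -0.1177  0.132 ]
cup [133.6159 -86.2868]
[[330.4498   0.     253.1973]
 [  0.     330.4498 195.1129]
 [  0.       0.       1.    ]]
```

Corner fit: the rack's centre is at tool (61, 5) mm, turned -0.017 rad. The fixed rack's cap edges are about 90 mm to its left. To keep the gripper's body clear I'll descend offset 11 mm right and 20 mm forward.

Emit:
move_arm --series '[{"grip":1,"xyz":[40,8,20],"angular":[0,0,-0.017]},{"grip":1,"xyz":[75,16,50],"angular":[0,0,-0.017]},{"grip":1,"xyz":[81,16,85],"angular":[0,0,-0.017]},{"grip":1,"xyz":[81,16,120],"angular":[0,0,-0.017]},{"grip":1,"xyz":[81,16,145],"angular":[0,0,-0.017]},{"grip":1,"xyz":[81,16,165],"angular":[0,0,-0.017]},{"grip":1,"xyz":[81,16,180],"angular":[0,0,-0.017]},{"grip":1,"xyz":[81,16,185],"angular":[0,0,-0.017]},{"grip":1,"xyz":[81,16,185],"angular":[0,0,-0.017]}]'

```text
time_s: 3.4
tcp_pos: [0.5521, -0.2317, 0.1152]
ee_rot: [[0.959, -0.285, -0.001], [-0.285, -0.959, 0.0], [-0.001, 0.0, -1.0]]
wrist_force: [-0.0, 0.4, -0.5]
gripper_width: 0.999
gripper_force: 0.0
```

```bash
python3 - <<'E'
from h import *
from station import r
s,c=wcap(r,"w3"); print(np.round(s["tcp_pos"],4),np.round(s["ee_rot"],3).tolist())
S=r.capture("scene")["img"][150:330,200:420,::-1]; 
a=cv2.resize(c["img"][:,:,::-1],(400,300)); b=cv2.resize(S,(400,327))
o=np.zeros((330,800,3),np.uint8);o[:300,:400]=a;o[:327,400:]=b;cv2.imwrite("pics/w3.png",o)
E
```

```text
[ 0.5521 -0.2317  0.1152] [[0.959, -0.285, -0.001], [-0.285, -0.959, 0.0], [-0.001, 0.0, -1.0]]
```

View pics/w3.png

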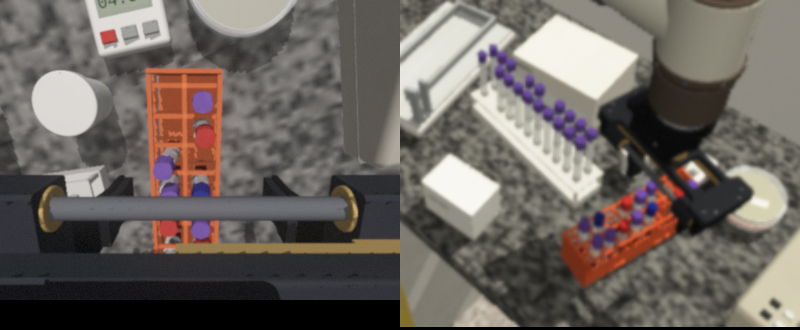

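The jaws straddle the rack with the offset I planned, and the body is clear of the fixed rack's caps. I'll lower and close.

Emit:
move_arm --series '[{"grip":1,"xyz":[0,0,15],"angular":[0,0,0]},{"grip":1,"xyz":[0,0,30],"angular":[0,0,0]},{"grip":1,"xyz":[0,0,45],"angular":[0,0,0]},{"grip":1,"xyz":[0,0,55],"angular":[0,0,0]},{"grip":1,"xyz":[0,0,59],"angular":[0,0,0]},{"grip":1,"xyz":[0,0,59],"angular":[0,0,0]}]'

```text
time_s: 4.1
tcp_pos: [0.552, -0.2331, 0.0566]
ee_rot: [[0.958, -0.286, 0.0], [-0.286, -0.958, -0.0], [0.0, 0.0, -1.0]]
wrist_force: [-0.1, 0.5, -0.4]
gripper_width: 1.003
gripper_force: 0.0
```

Emit:
move_arm --series '[{"grip":0.9,"xyz":[0,0,0],"angular":[0,0,0]},{"grip":0.85,"xyz":[0,0,0],"angular":[0,0,0]},{"grip":0.8,"xyz":[0,0,0],"angular":[0,0,0]},{"grip":0.75,"xyz":[0,0,0],"angular":[0,0,0]},{"grip":0.7,"xyz":[0,0,0],"angular":[0,0,0]},{"grip":0.65,"xyz":[0,0,0],"angular":[0,0,0]},{"grip":0.5,"xyz":[0,0,0],"angular":[0,0,0]},{"grip":0.5,"xyz":[0,0,0],"angular":[0,0,0]},{"grip":0.4,"xyz":[0,0,0],"angular":[0,0,0]}]'

```text
time_s: 5.0
tcp_pos: [0.552, -0.2331, 0.0567]
ee_rot: [[0.958, -0.287, 0.0], [-0.287, -0.958, 0.0], [0.0, -0.0, -1.0]]
wrist_force: [1.1, 1.9, 2.1]
gripper_width: 0.62
gripper_force: 30.0
```

Emit:
move_arm --series '[{"grip":0.4,"xyz":[0,0,-6],"angular":[0,0,0]},{"grip":0.4,"xyz":[0,5,-16],"angular":[0,0,0]},{"grip":0.4,"xyz":[0,12,-35],"angular":[0,0,0]},{"grip":0.4,"xyz":[0,15,-60],"angular":[0,0,0]},{"grip":0.4,"xyz":[0,15,-90],"angular":[0,0,0]},{"grip":0.4,"xyz":[0,15,-120],"angular":[0,0,0]},{"grip":0.4,"xyz":[0,15,-150],"angular":[0,0,0]},{"grip":0.4,"xyz":[0,15,-170],"angular":[0,0,0]},{"grip":0.4,"xyz":[0,15,-180],"angular":[0,0,0]},{"grip":0.4,"xyz":[0,15,-180],"angular":[0,0,0]}]'

```text
time_s: 6.0
tcp_pos: [0.5477, -0.248, 0.238]
ee_rot: [[0.958, -0.287, 0.003], [-0.287, -0.958, -0.001], [0.003, -0.0, -1.0]]
wrist_force: [1.0, -0.8, -3.2]
gripper_width: 0.62
gripper_force: 30.0
```

Emit:
move_arm --series '[{"grip":0.4,"xyz":[-2,-14,0],"angular":[0,0,-0.013]},{"grip":0.4,"xyz":[-7,-38,0],"angular":[0,0,-0.034]},{"grip":0.4,"xyz":[-12,-71,0],"angular":[0,0,-0.064]},{"grip":0.4,"xyz":[-20,-114,0],"angular":[0,0,-0.102]},{"grip":0.4,"xyz":[-27,-156,0],"angular":[0,0,-0.141]},{"grip":0.4,"xyz":[-35,-199,0],"angular":[0,0,-0.179]},{"grip":0.4,"xyz":[-42,-242,0],"angular":[0,0,-0.217]},{"grip":0.4,"xyz":[-50,-284,0],"angular":[0,0,-0.256]},{"grip":0.4,"xyz":[-57,-327,0],"angular":[0,0,-0.294]},{"grip":0.4,"xyz":[-64,-369,0],"angular":[0,0,-0.332]}]'

```text
time_s: 7.0
tcp_pos: [0.5908, 0.1266, 0.2346]
ee_rot: [[0.999, 0.044, -0.004], [0.044, -0.999, -0.001], [-0.004, 0.001, -1.0]]
wrist_force: [0.4, -0.2, -2.8]
gripper_width: 0.616
gripper_force: 30.0
```

Emit:
move_arm --series '[{"grip":0.4,"xyz":[7,-40,0],"angular":[0,0,-0.035]},{"grip":0.4,"xyz":[12,-72,0],"angular":[0,0,-0.065]},{"grip":0.4,"xyz":[15,-93,0],"angular":[0,0,-0.085]},{"grip":0.4,"xyz":[17,-103,0],"angular":[0,0,-0.094]},{"grip":0.4,"xyz":[17,-105,0],"angular":[0,0,-0.094]},{"grip":0.4,"xyz":[17,-105,0],"angular":[0,0,-0.094]},{"grip":0.4,"xyz":[17,-105,0],"angular":[0,0,-0.094]}]'

```text
time_s: 7.7
tcp_pos: [0.6046, 0.2286, 0.2366]
ee_rot: [[0.991, 0.133, -0.0], [0.133, -0.991, -0.0], [-0.0, 0.0, -1.0]]
wrist_force: [0.7, -1.1, -2.7]
gripper_width: 0.621
gripper_force: 30.0
```

```bash
python3 - <<'E'
from h import *
from station import r
s,c=wcap(r,"w4"); print(np.round(s["tcp_pos"],4),np.round(s["ee_rot"],3).tolist())
d={n:r.capture(n) for n in ["top","scene"]};pickle.dump(d,open("cap4.pkl","wb"))
a=cv2.resize(c["img"][0:250,60:450,::-1],(480,308),interpolation=cv2.INTER_CUBIC); b=cv2.resize(d["top"]["img"][120:290,110:240,::-1],(320,418),interpolation=cv2.INTER_CUBIC)
e=cv2.resize(d["scene"]["img"][130:240,150:310,::-1],(420,289),interpolation=cv2.INTER_CUBIC)
o=np.zeros((600,800,3),np.uint8);o[:308,:480]=a;o[:418,480:]=b;o[308:597,:420]=e;cv2.imwrite("pics/w4.png",o)
E
```

```text
[0.6046 0.2286 0.2366] [[0.991, 0.133, -0.0], [0.133, -0.991, -0.0], [-0.0, 0.0, -1.0]]
```

View pics/w4.png

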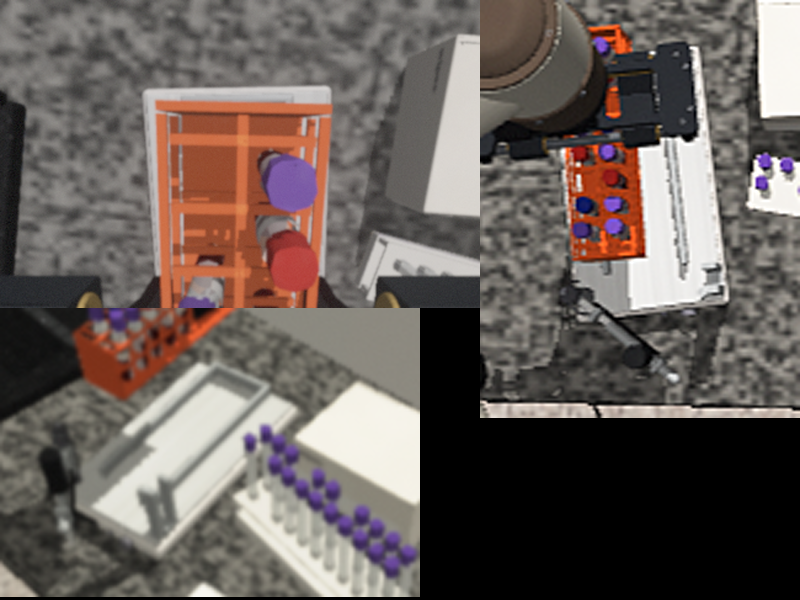

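```bash
python3 - <<'E'
from h import *
np.set_printoptions(precision=4,suppress=True)
w=pickle.load(open("w4.pkl","rb"));T=pickle.load(open("cap4.pkl","rb"))["top"]
tcp=np.array([.6046,.2286]);R=np.array([[.991,.133],[.133,-.991]])
f=lambda q,z:(R.T@(plane(w,np.array(q)/1.231+[60,0],z,1)[:2]-tcp))*1000
for n,q,z in [("bodyFL",(145,92),.03),("bodyFR",(330,88),.03),("body L low",(160,250),.03),("fence top L",(183,97),.048),("fence top R",(295,96),.048),("rack top FL",(157,105),.243),("rack top FR",(331,105),.243)]: print(n,f(q,z))
g=lambda q,z:(R.T@(plane(T,np.array(q)/2.4615+[110,120]-np.array([480,0])/2.4615,z,1)[:2]-tcp))*1000
for n,q,z in [("T bodyFR",(698,47),.03),("T bodyNR",(728,302),.03),("rightfence end",(684,278),.048),("rack NL",(572,262),.24),("rack NR",(645,253),.24),("knob",(634,356),.165)]: print(n,g(q,z))
E
```

```text
bodyFL [101.0288 -74.1294]
bodyFR [104.0604  73.079 ]
body L low [-29.8668 -68.4825]
fence top L [ 95.7643 -41.7019]
fence top R [96.4979 43.0695]
rack top FL [ 77.1967 -24.9244]
rack top FR [77.2071 28.1205]
T bodyFR [101.4955  77.4588]
T bodyNR [-164.8632   81.8604]
rightfence end [-136.6525   41.795 ]
rack NL [-122.8591  -29.4929]
rack NR [-122.0342   32.7291]
knob [-207.7872    3.4368]
```

The rack hangs level, laterally centred over the bay to about 1 mm, with roughly 9 mm to the far fence. I'll apply small corrections and lower.

Emit:
move_arm --series '[{"grip":0.4,"xyz":[1,-1,15],"angular":[0,0,-0.01]},{"grip":0.4,"xyz":[1,-1,40],"angular":[0,0,-0.01]},{"grip":0.4,"xyz":[1,-1,70],"angular":[0,0,-0.01]},{"grip":0.4,"xyz":[1,-1,95],"angular":[0,0,-0.01]},{"grip":0.4,"xyz":[1,-1,113],"angular":[0,0,-0.01]},{"grip":0.4,"xyz":[1,-1,125],"angular":[0,0,-0.01]},{"grip":0.4,"xyz":[1,-1,133],"angular":[0,0,-0.01]},{"grip":0.4,"xyz":[1,-1,140],"angular":[0,0,-0.01]},{"grip":0.4,"xyz":[1,-1,145],"angular":[0,0,-0.01]},{"grip":0.4,"xyz":[1,-1,147],"angular":[0,0,-0.01]}]'

```text
time_s: 8.85
tcp_pos: [0.6057, 0.2311, 0.0896]
ee_rot: [[0.989, 0.145, 0.0], [0.145, -0.989, 0.0], [0.0, -0.0, -1.0]]
wrist_force: [1.5, -0.7, -2.2]
gripper_width: 0.619
gripper_force: 30.0
```

Emit:
move_arm --series '[{"grip":0.4,"xyz":[0,0,1],"angular":[0,0,0]},{"grip":0.4,"xyz":[0,0,3],"angular":[0,0,0]},{"grip":0.4,"xyz":[0,0,3],"angular":[0,0,0]}]'

```text
time_s: 9.15
tcp_pos: [0.6058, 0.2312, 0.0868]
ee_rot: [[0.989, 0.145, 0.001], [0.145, -0.989, 0.0], [0.001, -0.0, -1.0]]
wrist_force: [-0.1, 0.1, -1.9]
gripper_width: 0.621
gripper_force: 30.0
```

Emit:
move_arm --series '[{"grip":0.4,"xyz":[0,0,1],"angular":[0,0,0]},{"grip":0.4,"xyz":[0,0,1.5],"angular":[0,0,0]},{"grip":0.4,"xyz":[0,0,1.5],"angular":[0,0,0]}]'

```text
time_s: 9.45
tcp_pos: [0.6058, 0.2312, 0.0866]
ee_rot: [[0.989, 0.145, 0.001], [0.145, -0.989, 0.0], [0.001, -0.0, -1.0]]
wrist_force: [-3.1, 1.0, 5.8]
gripper_width: 0.621
gripper_force: 30.0
```

Emit:
move_arm --series '[{"grip":0.7,"xyz":[0,0,0],"angular":[0,0,0]},{"grip":0.8,"xyz":[0,0,0],"angular":[0,0,0]},{"grip":0.9,"xyz":[0,0,0],"angular":[0,0,0]},{"grip":1,"xyz":[0,0,0],"angular":[0,0,0]},{"grip":1,"xyz":[0,0,-20],"angular":[0,0,0]},{"grip":1,"xyz":[0,0,-60],"angular":[0,0,0]},{"grip":1,"xyz":[0,0,-105],"angular":[0,0,0]},{"grip":1,"xyz":[-30,0,-140],"angular":[0,0,0]},{"grip":1,"xyz":[-60,0,-175],"angular":[0,0,0]},{"grip":1,"xyz":[-80,0,-200],"angular":[0,0,0]}]'

```text
time_s: 10.45
tcp_pos: [0.5255, 0.2193, 0.2877]
ee_rot: [[0.989, 0.145, 0.002], [0.145, -0.989, 0.002], [0.003, -0.001, -1.0]]
wrist_force: [0.9, 0.2, 0.1]
gripper_width: 1.001
gripper_force: 0.0
```

```bash
python3 - <<'E'
from station import r
import numpy as np
s=r.sense();R=np.array(s["ee_rot"]);print(np.round(s["joints"],1),np.degrees(np.arctan2(R[1,0],R[0,0])))
E
```

```text
[ 39.   15.1  -3.9   0.  -70.9  59.4] 8.33261590227183
```

Emit:
move_arm --series '[{"grip":1,"xyz":[-20,-11,0],"angular":[0,0,0.145]},{"grip":1,"xyz":[-40,-22,0],"angular":[0,0,0.29]},{"grip":1,"xyz":[-60,-34,0],"angular":[0,0,0.435]},{"grip":1,"xyz":[-81,-45,0],"angular":[0,0,0.58]},{"grip":1,"xyz":[-81,-45,0],"angular":[0,0,0.725]},{"grip":1,"xyz":[-81,-45,0],"angular":[0,0,0.87]},{"grip":1,"xyz":[-81,-45,0],"angular":[0,0,1.015]},{"grip":1,"xyz":[-81,-45,0],"angular":[0,0,1.16]},{"grip":1,"xyz":[-81,-45,0],"angular":[0,0,1.305]},{"grip":1,"xyz":[-81,-45,0],"angular":[0,0,1.45]}]'

```text
time_s: 11.45
tcp_pos: [0.4397, 0.2523, 0.285]
ee_rot: [[0.257, -0.966, 0.0], [-0.966, -0.257, 0.0], [-0.0, -0.0, -1.0]]
wrist_force: [0.1, 0.0, -0.5]
gripper_width: 0.997
gripper_force: 0.0
```

Emit:
move_arm --series '[{"grip":1,"xyz":[0,0,0],"angular":[0,0,0.145]},{"grip":1,"xyz":[0,0,0],"angular":[0,0,0.29]},{"grip":1,"xyz":[0,0,0],"angular":[0,0,0.435]},{"grip":1,"xyz":[0,0,0],"angular":[0,0,0.58]},{"grip":1,"xyz":[0,0,0],"angular":[0,0,0.725]},{"grip":1,"xyz":[0,0,0],"angular":[0,0,0.84]},{"grip":1,"xyz":[0,0,0],"angular":[0,0,0.884]},{"grip":1,"xyz":[0,0,0],"angular":[0,0,0.884]},{"grip":1,"xyz":[0,0,0],"angular":[0,0,0.884]}]'

```text
time_s: 12.35
tcp_pos: [0.4397, 0.2523, 0.285]
ee_rot: [[-0.579, -0.816, -0.0], [-0.816, 0.579, 0.0], [0.0, 0.0, -1.0]]
wrist_force: [0.6, -0.8, -0.3]
gripper_width: 0.997
gripper_force: 0.0
```

```bash
python3 - <<'E'
from h import *
from station import r
s,c=wcap(r,"w5"); print(np.round(s["tcp_pos"],4),np.round(s["ee_rot"],3).tolist())
t=r.capture("top");pickle.dump(t,open("top5.pkl","wb"))
a=cv2.resize(c["img"][:,:,::-1],(512,384)); b=cv2.resize(t["img"][125:285,135:230,::-1],(285,480),interpolation=cv2.INTER_CUBIC)
o=np.zeros((480,800,3),np.uint8);o[:384,:512]=a;o[:480,512:797]=b;cv2.imwrite("pics/w5.png",o)
E
```

```text
[0.4397 0.2523 0.285 ] [[-0.579, -0.816, -0.0], [-0.816, 0.579, 0.0], [0.0, 0.0, -1.0]]
```

View pics/w5.png

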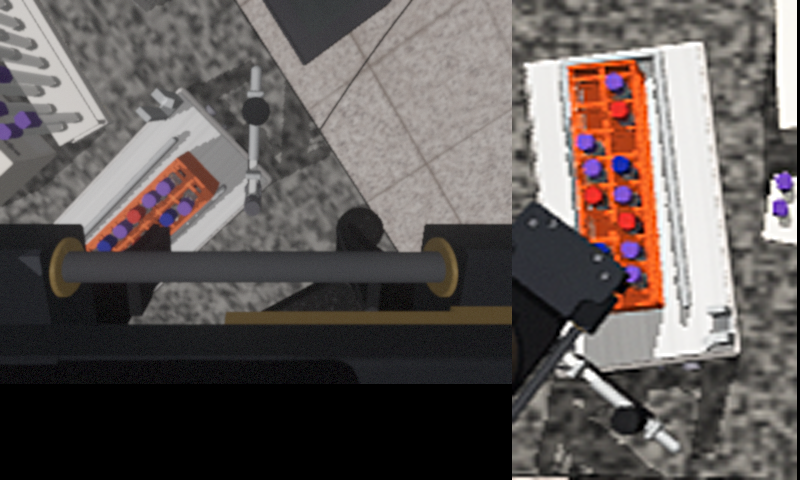

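The rack stands in the bay between the fences. The knob is at wrist pixel (255,110), the bolt tip at (254,68) and the hinge post at (253,200), with the gate in line with tool x.

```bash
python3 - <<'E'
from h import *
np.set_printoptions(precision=4,suppress=True)
w=pickle.load(open("w5.pkl","rb"));T=pickle.load(open("top5.pkl","rb"))
tcp=np.array([.4397,.2523]);R=np.array([[-.579,-.816],[-.816,.579]])
for n,q,z in [("knob",(255,110),.165),("tip",(254,68),.1),("hinge",(253,203),.1),("keeperA",(152,110),.104),("keeperB",(170,92),.104)]:
    P=plane(w,q,z,1);print(n,P,R.T@(P[:2]-tcp)*1000)
g=w["img"].astype(int).sum(2)[95:125,240:272]; m=g<160
yy,xx=np.nonzero(m);print("knob blob",xx.mean()+240,yy.mean()+95,m.sum(),np.ptp(xx),np.ptp(yy))
for n,q,z in [("knob",(628,420),.165),("hinge",(568,362),.1),("tip",(676,447),.1),("keeperTop",(722,315),.104)]:
    P=plane(T,(np.array(q)-[512,0])/3+[135,125],z,1);print("T",n,P,R.T@(P[:2]-tcp)*1000)
E
```

```text
knob [0.3993 0.198  0.165 ] [67.7445  1.5415]
tip [0.3783 0.1674 0.1   ] [104.8383   0.923 ]
hinge [0.4533 0.2715 0.1   ] [-23.6059   0.0059]
keeperA [0.4773 0.1428 0.104 ] [ 67.6105 -94.0958]
keeperB [0.4535 0.14   0.104 ] [ 83.6416 -76.313 ]
knob blob 255.66285714285715 111.03999999999999 525 26 26
T knob [0.3983 0.1951 0.165 ] [70.6532  0.6212]
T hinge [0.4406 0.2542 0.1   ] [-2.0846  0.3555]
T tip [0.3765 0.1668 0.1   ] [106.3737   2.0991]
T keeperTop [0.4802 0.134  0.104 ] [  73.1036 -101.5994]
```

Emit:
move_arm --series '[{"grip":1,"xyz":[35,1,0],"angular":[0,0,0]},{"grip":1,"xyz":[68.5,1.2,15],"angular":[0,0,0]},{"grip":1,"xyz":[68.5,1.2,50],"angular":[0,0,0]},{"grip":1,"xyz":[68.5,1.2,90],"angular":[0,0,0]},{"grip":0.7,"xyz":[68.5,1.2,120],"angular":[0,0,0]},{"grip":0.5,"xyz":[68.5,1.2,134],"angular":[0,0,0]},{"grip":0.4,"xyz":[68.5,1.2,134],"angular":[0,0,0]},{"grip":0.3,"xyz":[68.5,1.2,134],"angular":[0,0,0]},{"grip":0.2,"xyz":[68.5,1.2,134],"angular":[0,0,0]},{"grip":0.1,"xyz":[68.5,1.2,134],"angular":[0,0,0]}]'

```text
time_s: 13.45
tcp_pos: [0.3996, 0.1977, 0.1522]
ee_rot: [[-0.579, -0.815, 0.002], [-0.815, 0.579, 0.002], [-0.003, -0.0, -1.0]]
wrist_force: [0.2, 1.4, 0.4]
gripper_width: 0.543
gripper_force: 0.0
```

Emit:
move_arm --series '[{"grip":0,"xyz":[0,0,0],"angular":[0,0,0]},{"grip":0,"xyz":[0,0,0],"angular":[0,0,0]},{"grip":0,"xyz":[0,0,0],"angular":[0,0,0]}]'

```text
time_s: 13.75
tcp_pos: [0.3991, 0.1972, 0.1513]
ee_rot: [[-0.579, -0.815, 0.0], [-0.815, 0.579, 0.0], [-0.0, -0.0, -1.0]]
wrist_force: [0.9, -0.1, -0.1]
gripper_width: 0.26
gripper_force: 0.0
```

Emit:
move_arm --series '[{"grip":0,"xyz":[0,0,0],"angular":[0,0,0]},{"grip":0,"xyz":[0,0,0],"angular":[0,0,0]}]'

```text
time_s: 13.95
tcp_pos: [0.399, 0.1973, 0.1512]
ee_rot: [[-0.579, -0.815, -0.0], [-0.815, 0.579, 0.0], [-0.0, 0.0, -1.0]]
wrist_force: [-2.6, 1.3, 2.9]
gripper_width: 0.243
gripper_force: 30.0
```

Emit:
move_arm --series '[{"grip":0,"xyz":[-4,0,0],"angular":[0,0,0]},{"grip":0,"xyz":[-8,0,0],"angular":[0,0,0]},{"grip":0,"xyz":[-11,0,0],"angular":[0,0,0]},{"grip":0,"xyz":[-13,0,0],"angular":[0,0,0]},{"grip":0,"xyz":[-13,0,0],"angular":[0,0,0]}]'

```text
time_s: 14.45
tcp_pos: [0.4072, 0.2083, 0.1512]
ee_rot: [[-0.579, -0.815, 0.001], [-0.815, 0.579, 0.001], [-0.001, -0.0, -1.0]]
wrist_force: [-0.8, 0.3, 4.2]
gripper_width: 0.243
gripper_force: 30.0
```

Emit:
move_arm --series '[{"grip":0,"xyz":[-1,0,0],"angular":[0,0,0]},{"grip":0,"xyz":[-2,0,0],"angular":[0,0,0]},{"grip":0,"xyz":[-2,0,0],"angular":[0,0,0]}]'

```text
time_s: 14.75
tcp_pos: [0.408, 0.2094, 0.1512]
ee_rot: [[-0.579, -0.815, 0.0], [-0.815, 0.579, 0.0], [-0.0, -0.0, -1.0]]
wrist_force: [0.0, -1.4, 4.7]
gripper_width: 0.242
gripper_force: 30.0
```

Emit:
move_arm --series '[{"grip":0,"xyz":[-1,0,0],"angular":[0,0,0]},{"grip":0,"xyz":[-2,0,0],"angular":[0,0,0]},{"grip":0,"xyz":[-2,0,0],"angular":[0,0,0]}]'

```text
time_s: 15.05
tcp_pos: [0.4092, 0.2111, 0.1512]
ee_rot: [[-0.579, -0.815, 0.001], [-0.815, 0.579, 0.0], [-0.0, -0.0, -1.0]]
wrist_force: [-0.3, -0.6, 4.6]
gripper_width: 0.246
gripper_force: 30.0
```

Emit:
move_arm --series '[{"grip":0,"xyz":[-1,0,0],"angular":[0,0,0]},{"grip":0,"xyz":[-1.5,0,0],"angular":[0,0,0]},{"grip":0,"xyz":[-1.5,0,0],"angular":[0,0,0]}]'

```text
time_s: 15.35
tcp_pos: [0.4095, 0.2115, 0.1512]
ee_rot: [[-0.579, -0.815, -0.001], [-0.815, 0.579, -0.002], [0.002, -0.0, -1.0]]
wrist_force: [-1.7, -3.2, 7.7]
gripper_width: 0.242
gripper_force: 30.0
```

The bolt is fully back: the knob is against its stop 75 mm from the hinge, which gives hinge (0.453, 0.2726), as measured. Now I'll swing the gate on its arc.

Emit:
move_arm --series '[{"grip":0,"xyz":[1.8,-5.3,0],"angular":[0,0,-0.07]},{"grip":0,"xyz":[1.3,-10.6,0],"angular":[0,0,-0.14]},{"grip":0,"xyz":[0.3,-15.8,0],"angular":[0,0,-0.21]},{"grip":0,"xyz":[-1,-21,0],"angular":[0,0,-0.28]},{"grip":0,"xyz":[-2.6,-26.1,0],"angular":[0,0,-0.35]},{"grip":0,"xyz":[-4.6,-31,0],"angular":[0,0,-0.42]},{"grip":0,"xyz":[-6.9,-35.8,0],"angular":[0,0,-0.49]},{"grip":0,"xyz":[-9.6,-40.4,0],"angular":[0,0,-0.56]},{"grip":0,"xyz":[-12.6,-44.8,0],"angular":[0,0,-0.63]},{"grip":0,"xyz":[-15.9,-49,0],"angular":[0,0,-0.7]}]'

```text
time_s: 16.35
tcp_pos: [0.4584, 0.1959, 0.1512]
ee_rot: [[0.083, -0.997, -0.002], [-0.997, -0.083, -0.002], [0.001, 0.002, -1.0]]
wrist_force: [-3.3, -4.3, 7.2]
gripper_width: 0.245
gripper_force: 30.0
```

Emit:
move_arm --series '[{"grip":0,"xyz":[0,0,0],"angular":[0,0,0]}]'

```text
time_s: 16.45
tcp_pos: [0.4586, 0.1959, 0.1512]
ee_rot: [[0.082, -0.997, -0.002], [-0.997, -0.082, -0.002], [0.002, 0.002, -1.0]]
wrist_force: [-3.1, -3.6, 8.7]
gripper_width: 0.244
gripper_force: 30.0
```

Emit:
move_arm --series '[{"grip":0,"xyz":[1,-1.5,0],"angular":[0,0,-0.02]},{"grip":0,"xyz":[1,-3,0],"angular":[0,0,-0.04]},{"grip":0,"xyz":[1,-3,0],"angular":[0,0,-0.04]}]'

```text
time_s: 16.75
tcp_pos: [0.4616, 0.196, 0.1511]
ee_rot: [[0.121, -0.993, -0.001], [-0.993, -0.121, -0.0], [-0.0, 0.001, -1.0]]
wrist_force: [-3.9, -1.1, 6.7]
gripper_width: 0.249
gripper_force: 30.0
```

Emit:
move_arm --series '[{"grip":0,"xyz":[0,-1.5,0],"angular":[0,0,-0.02]},{"grip":0,"xyz":[0,-3,0],"angular":[0,0,-0.04]},{"grip":0,"xyz":[0,-3,0],"angular":[0,0,-0.04]}]'

```text
time_s: 17.05
tcp_pos: [0.4645, 0.1963, 0.1512]
ee_rot: [[0.161, -0.987, -0.001], [-0.987, -0.161, -0.0], [0.0, 0.001, -1.0]]
wrist_force: [-2.8, -1.5, 7.6]
gripper_width: 0.247
gripper_force: 30.0
```

Emit:
move_arm --series '[{"grip":0,"xyz":[0,-1,0],"angular":[0,0,-0.01]},{"grip":0,"xyz":[0,-2,0],"angular":[0,0,-0.02]},{"grip":0,"xyz":[0,-2,0],"angular":[0,0,-0.02]}]'

```text
time_s: 17.35
tcp_pos: [0.4663, 0.1965, 0.1511]
ee_rot: [[0.18, -0.984, -0.002], [-0.984, -0.18, -0.001], [0.0, 0.002, -1.0]]
wrist_force: [-3.6, -1.0, 7.9]
gripper_width: 0.244
gripper_force: 30.0
```

Emit:
move_arm --series '[{"grip":0,"xyz":[0,-1,0],"angular":[0,0,-0.01]},{"grip":0,"xyz":[0,-2,0],"angular":[0,0,-0.02]},{"grip":0,"xyz":[0,-2,0],"angular":[0,0,-0.02]}]'

```text
time_s: 17.65
tcp_pos: [0.4675, 0.1966, 0.1511]
ee_rot: [[0.199, -0.98, -0.003], [-0.98, -0.199, -0.001], [0.0, 0.003, -1.0]]
wrist_force: [-5.5, -0.8, 9.2]
gripper_width: 0.247
gripper_force: 30.0
```

Emit:
move_arm --series '[{"grip":0,"xyz":[0,-1,0],"angular":[0,0,0]},{"grip":0,"xyz":[0,-2,0],"angular":[0,0,0]},{"grip":0,"xyz":[0,-2,0],"angular":[0,0,0]}]'

```text
time_s: 17.95
tcp_pos: [0.4679, 0.1966, 0.151]
ee_rot: [[0.199, -0.98, -0.006], [-0.98, -0.199, -0.002], [0.001, 0.007, -1.0]]
wrist_force: [-11.0, -0.1, 13.1]
gripper_width: 0.243
gripper_force: 30.0
```

```bash
python3 - <<'E'
from h import *
from station import r
w=wcap(r,"w6")[1];t=r.capture("top");q=r.capture("scene");pickle.dump((t,q),open("c6.pkl","wb"))
o=np.zeros((600,800,3),np.uint8)
o[:300,:400]=cv2.resize(w["img"][:,:,::-1],(400,300))
o[:300,400:]=cv2.resize(t["img"][180:270,120:240,::-1],(400,300),interpolation=cv2.INTER_CUBIC)
o[300:,:400]=cv2.resize(q["img"][150:240,160:280,::-1],(400,300),interpolation=cv2.INTER_CUBIC)
cv2.imwrite("pics/w6.png",o);print(np.round(r.sense()["wrist_force"],1))
E
```

```text
[-11.4  -0.7  12.2]
```

View pics/w6.png

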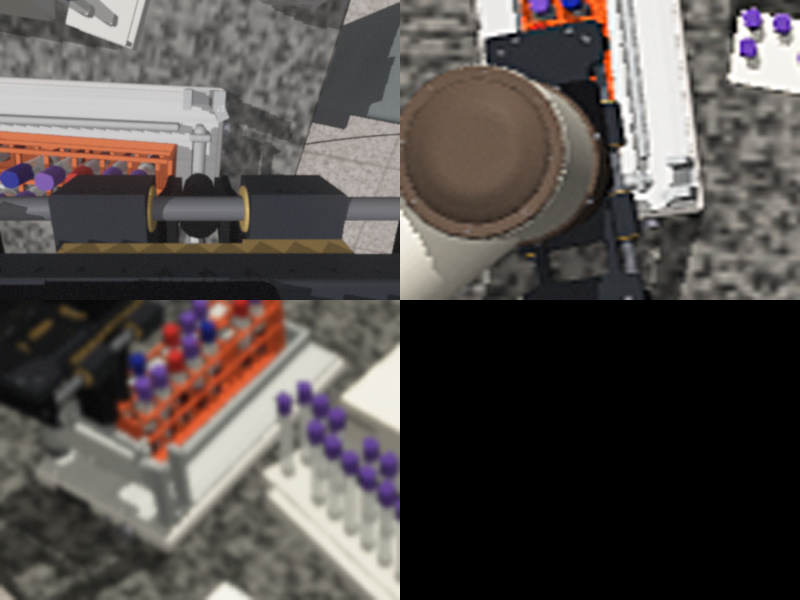

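The gate is hard against its stop (11 N), with the bolt tip at wrist crop (200,130) lined up below the keeper at (205,100). I'll slide the bolt home while pressing.

Emit:
move_arm --series '[{"grip":0,"xyz":[2,0,-0.5],"angular":[0,0,0]},{"grip":0,"xyz":[5,0,-1],"angular":[0,0,0]},{"grip":0,"xyz":[8,0.2,-1],"angular":[0,0,0]},{"grip":0,"xyz":[11,0.3,-1],"angular":[0,0,0]},{"grip":0,"xyz":[13,0.4,-1],"angular":[0,0,0]},{"grip":0,"xyz":[13,0.4,-1],"angular":[0,0,0]}]'

```text
time_s: 18.7
tcp_pos: [0.4699, 0.1834, 0.1511]
ee_rot: [[0.199, -0.98, -0.007], [-0.98, -0.199, -0.003], [0.001, 0.007, -1.0]]
wrist_force: [-9.6, -0.2, 6.9]
gripper_width: 0.242
gripper_force: 30.0
```

Emit:
move_arm --series '[{"grip":0,"xyz":[3,0.1,0],"angular":[0,0,0]},{"grip":0,"xyz":[6,0.2,0],"angular":[0,0,0]},{"grip":0,"xyz":[9,0.3,0],"angular":[0,0,0]},{"grip":0,"xyz":[12,0.4,0],"angular":[0,0,0]},{"grip":0,"xyz":[12,0.4,0],"angular":[0,0,0]}]'

```text
time_s: 19.2
tcp_pos: [0.4718, 0.1714, 0.1511]
ee_rot: [[0.198, -0.98, -0.007], [-0.98, -0.198, -0.003], [0.001, 0.008, -1.0]]
wrist_force: [-8.9, -1.0, 6.9]
gripper_width: 0.243
gripper_force: 30.0
```

Emit:
move_arm --series '[{"grip":0,"xyz":[1.5,0,0],"angular":[0,0,0]},{"grip":0,"xyz":[3,0.2,0],"angular":[0,0,0]},{"grip":0,"xyz":[4,0.2,0],"angular":[0,0,0]},{"grip":0,"xyz":[4,0.2,0],"angular":[0,0,0]}]'

```text
time_s: 19.6
tcp_pos: [0.4724, 0.1678, 0.1511]
ee_rot: [[0.199, -0.98, -0.007], [-0.98, -0.199, -0.002], [0.001, 0.008, -1.0]]
wrist_force: [-9.4, -0.8, 7.2]
gripper_width: 0.244
gripper_force: 30.0
```

Emit:
move_arm --series '[{"grip":0,"xyz":[1,0,0],"angular":[0,0,0]},{"grip":0,"xyz":[2,0,0],"angular":[0,0,0]},{"grip":0,"xyz":[2,0,0],"angular":[0,0,0]}]'

```text
time_s: 19.9
tcp_pos: [0.4727, 0.1668, 0.151]
ee_rot: [[0.198, -0.98, -0.007], [-0.98, -0.198, -0.0], [-0.001, 0.007, -1.0]]
wrist_force: [-12.0, 3.9, 7.9]
gripper_width: 0.245
gripper_force: 30.0
```

The bolt is against its end stop. I'll ease off, open, lift clear and check.

Emit:
move_arm --series '[{"grip":0,"xyz":[-1,1,0],"angular":[0,0,0]},{"grip":0,"xyz":[-1,2,0],"angular":[0,0,0]},{"grip":0,"xyz":[-1,2,0],"angular":[0,0,0]}]'

```text
time_s: 20.2
tcp_pos: [0.4722, 0.167, 0.1512]
ee_rot: [[0.199, -0.98, -0.004], [-0.98, -0.199, -0.001], [0.0, 0.004, -1.0]]
wrist_force: [-4.9, 0.7, 4.5]
gripper_width: 0.246
gripper_force: 30.0
```

Emit:
move_arm --series '[{"grip":0.3,"xyz":[0,0,0],"angular":[0,0,0]},{"grip":0.4,"xyz":[0,0,0],"angular":[0,0,0]},{"grip":0.5,"xyz":[0,0,0],"angular":[0,0,0]},{"grip":0.5,"xyz":[0,0,0],"angular":[0,0,0]},{"grip":0.5,"xyz":[0,0,-15],"angular":[0,0,0]},{"grip":0.5,"xyz":[0,0,-45],"angular":[0,0,0]},{"grip":0.5,"xyz":[0,0,-90],"angular":[0,0,0]},{"grip":0.5,"xyz":[-30,0,-120],"angular":[0,0,0]},{"grip":0.5,"xyz":[-75,0,-130],"angular":[0,0,0]},{"grip":0.5,"xyz":[-75,0,-130],"angular":[0,0,0]}]'

```text
time_s: 21.2
tcp_pos: [0.46, 0.2452, 0.2845]
ee_rot: [[0.205, -0.979, 0.006], [-0.979, -0.204, 0.005], [-0.004, -0.007, -1.0]]
wrist_force: [0.2, 0.4, -0.0]
gripper_width: 0.502
gripper_force: 0.0
```

```bash
python3 - <<'E'
from h import *
from station import r
s,w=wcap(r,"w7");np.set_printoptions(precision=4,suppress=True);print(s["tcp_pos"],np.round(s["wrist_force"],1))
t=r.capture("top");pickle.dump(t,open("t7.pkl","wb"))
# where is the knob: dark blob in the wrist image near its expected spot (last hold pose)
e=proj(w,[[.4715,.168,.165],[.4529,.2726,.1]],1);print("expected knob, hinge px",e)
u,v=e[0].astype(int); g=w["img"].astype(int).sum(2)
m=(g<160).astype(np.uint8);k,l,st,ce=cv2.connectedComponentsWithStats(m)
for i in range(1,k):
    if 150<st[i,4]<1500: print(st[i],ce[i],plane(w,ce[i],.165,1))
# bystanders: change in top image against start
t0=pickle.load(open("cap0.pkl","rb"))["top"]["img"].astype(int);d=np.abs(t["img"].astype(int)-t0).max(2)
for n,(x,y) in dict(carton=(265,260),cup=(324,173),timer=(344,153)).items(): print(n,np.median(d[y-20:y+20,x-20:x+20]),(d[y-20:y+20,x-20:x+20]>50).mean())
E
```

```text
[0.46   0.2452 0.2845] [ 0.2  0.4 -0. ]
expected knob, hinge px [[260.3371  95.0779]
 [255.6816 206.7999]]
[176 224  36  29 635] [197.4079 240.3465] [0.4985 0.2919 0.165 ]
[295 225  35  27 627] [308.3509 240.0654] [0.4083 0.2726 0.165 ]
[426 374  50  10 233] [445.6137 380.485 ] [0.2479 0.3829 0.165 ]
[485 376  27   8 154] [497.2662 380.4351] [0.2009 0.3727 0.165 ]
carton 3.0 0.0
cup 5.0 0.01
timer 6.0 0.0075
```

```bash
python3 - <<'E'
from h import *
np.set_printoptions(precision=4,suppress=True,linewidth=200)
w=pickle.load(open("w7.pkl","rb"));g=w["img"].astype(int).mean(2)
print(g[75:125:3,225:300:4].astype(int))
for th in (45,60,70):
    k,l,st,ce=cv2.connectedComponentsWithStats((g<th).astype(np.uint8))
    for i in range(1,k):
        if st[i,4]>80 and 60<ce[i][1]<200 and 120<ce[i][0]<420: print(th,st[i],ce[i],plane(w,ce[i],.165,1))
E
```

```text
[[199 199 199 200 201 196  79 108 131 187 158  92 180 182 151  54  61  63  80]
 [206 205 205 204 203 198 147 119 130 187 155  86 169 183 147  58  65  56  89]
 [206 204 205 204 204 205 201 178 152 164 116 129 134 121 107  65  71  64  76]
 [206 206 205 206 206 205 205 201  84  62  60  65 122 136 112  74  70  70  74]
 [205 205 207 204 205 206 204 100  59  60  58  57  67 136 104  70  64  72  68]
 [202 203 202 203 203 204 195  66  61  61  58  56  57 114 101  59  54  61  72]
 [193 199 199 198 199 200 166  62  62  61  59  58  55 105  92  65  59  63  73]
 [187 182 182 181 173 200 139  61  59  61  60  52  54  80  88  72  71  73  77]
 [161 164 169 172 125 157 151  62  57  57  60  52  56  96  91  94  76  77  82]
 [144 144 140 138 145 149 134  60  57  56  60  53  49 135 114 126  75  61  88]
 [191 169 156 175 153 151 152  91  61  58  54  53  66 140  95 102  82  60 101]
 [204 204 203 203 201 199 201 190  67  57  52  63 139 137  83  87  93  68  88]
 [200 202 202 202 202 201 202 198 170 139 109 191 145 137  70  78  80  77  88]
 [185 187 192 196 200 200 197 193 180 171 140 194 140 137  81  73  71  81
[... 364 characters left out ...]
 0.2176 0.165 ]
70 [ 355    0  144  144 9733] [415.2704  79.646 ] [0.3628 0.1343 0.165 ]
70 [283  72  15  25 236] [289.3983  83.3814] [0.4523 0.1556 0.165 ]
70 [251  83  26  27 555] [263.5351  96.155 ] [0.469  0.1683 0.165 ]
70 [306  88  38  32 411] [325.1655 103.7932] [0.4229 0.1642 0.165 ]
70 [281 115  23  24 237] [290.7384 125.5823] [0.4443 0.185  0.165 ]
70 [304 115  13  23 163] [310.8957 125.5399] [0.4293 0.1818 0.165 ]
70 [115 117  11  14  92] [120.7935 123.1957] [0.571  0.2097 0.165 ]
70 [322 124  18  13 129] [329.6744 130.5969] [0.4144 0.1825 0.165 ]
70 [276 141  16  36 218] [281.2477 157.2385] [0.4459 0.2099 0.165 ]
70 [296 141  30  47 479] [309.3111 164.6472] [0.4231 0.2111 0.165 ]
```

```bash
python3 -c "
from station import r
print(r.finish_job())"
```

```text
the job is handed in; nothing more can be done
None
```

The rack stands in the mixer bay between the fences, and the gate is shut with the bolt fully home in the keeper. After I let go, the wrist image still showed the knob at the shut position with the bolt about 30 mm out. The carton, cup and timer were unmoved in the top camera, and I handed the job in at about 21 s.

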